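# Put the picking bins back on their own reserve bins

## Task

The three small picking bins have been put back on the wrong reserve bins. Move them round so that each small bin is stacked on the large bin of its own colour, front over front, with its lugs dropped into the notches so that it sits fully down on the rim; the clear rubber mat is there to park a bin on the way. Carry the bins level so nothing spills, and leave the large bins and the things round about standing where they are.

Things in the scene. Friction and masses are not known exactly. Their poses are not given: they have to be found in the camera images.
- blue_bin: Small blue bin of steel hex bolts, loose, 0.2-0.4 kg, 100 (x) x 62 (y) mm, 56 high. Low sloping front with white card faces its -x. Origin: centre of underside. Lowest 6 mm: a tapered foot 82 x 49 mm plus a 14 mm long lug at each side at x=+20, flush with the plain upright side walls. Grip across the 62 mm at x=0 (mass centre near), TCP 33 mm above origin. Contents stay in.
- yellow_bin: Small yellow bin of brass wood screws, loose, 0.2-0.4 kg, 100 (x) x 62 (y) mm, 56 high. Low sloping front with white card faces its -x. Origin: centre of underside. Lowest 6 mm: a tapered foot 82 x 49 mm plus a 14 mm long lug at each side at x=+20, flush with the plain upright side walls. Grip across the 62 mm at x=0 (mass centre near), TCP 33 mm above origin. Contents stay in.
- green_bin: Small green bin of white plastic wall plugs, loose, 0.2-0.4 kg, 100 (x) x 62 (y) mm, 56 high. Low sloping front with white card faces its -x. Origin: centre of underside. Lowest 6 mm: a tapered foot 82 x 49 mm plus a 14 mm long lug at each side at x=+20, flush with the plain upright side walls. Grip across the 62 mm at x=0 (mass centre near), TCP 33 mm above origin. Contents stay in.
- blue_reserve: Large blue bin of steel hex bolts, loose, 0.9 kg, 150 (x) x 62 (y) x 60 mm high; low front at -x. Origin: centre of underside. A small bin stacks on its back part: foot between the walls, lugs into 19 mm notches in the side rims at x=+45 (play 2.5 mm each way). Seated, the small bin's origin is at x=+25, y=0, z=+54 mm here, axes parallel; end for end it stands 6 mm too high.
- yellow_reserve: Large yellow bin of brass wood screws, loose, 0.9 kg, 150 (x) x 62 (y) x 60 mm high; low front at -x. Origin: centre of underside. A small bin stacks on its back part: foot between the walls, lugs into 19 mm notches in the side rims at x=+45 (play 2.5 mm each way). Seated, the small bin's origin is at x=+25, y=0, z=+54 mm here, axes parallel; end for end it stands 6 mm too high.
- green_reserve: Large green bin of white plastic wall plugs, loose, 0.9 kg, 150 (x) x 62 (y) x 60 mm high; low front at -x. Origin: centre of underside. A small bin stacks on its back part: foot between the walls, lugs into 19 mm notches in the side rims at x=+45 (play 2.5 mm each way). Seated, the small bin's origin is at x=+25, y=0, z=+54 mm here, axes parallel; end for end it stands 6 mm too high.
- mat: Black rubber mat lying clear on the cabinet top, fixed, 100 mm (its x) by 90 mm (its y), 3 mm thick, empty at the start: a spot to park one small bin. Origin: centre of its underside. Round it, fixed: a clear shallow tray with white plugs in front (51 mm high, x 0.36-0.48, y -0.16 to 0.05), a thin upright file behind (x 0.66, y 0.025, 150 mm) and a dustpan on the wall (x over 0.654, 227 mm up).
- lube: Bystander: blue spray can with red cap, 53 mm across, 135 mm tall, upright and loose at the back of the cabinet top. Origin: centre of its underside.
- staples: Bystander: teal carton, 60 x 100 x 55 mm high, loose at the back. Origin: centre of its underside; long side along its y.
- nails: Bystander: small clear jar of nails with red lid, 59 mm across, 87 mm tall, loose at the back. Origin: centre of its underside.

How it is judged:
By the outcome, as a careful person would: the job done as asked, in the order asked, and still so for the second after the job is handed in, with the robot touching nothing.
It also fails if it takes over 106 s, if anything falls off the work surface, if the arm or the gripper's body presses on something with over 40 N, if the wrist force passes 120 N, or if a joint passes its speed limit or range.

## Robot

A 6-joint arm with a two-finger parallel gripper is mounted at the origin on a cart in front of the work surface, level with it; the furniture and walls round the work are solid. World frame = base frame: x ahead of the robot, y to its left, z up, the work surface at z = 0. Lengths are in mm, angles in rad, forces in N, time in s.
With the tool pointing down it reaches from about 300 to 775 mm from the base axis. Payload 14.6 kg.
Tool frame: the origin (TCP) lies between the finger pads, 19 mm behind the fingertips; this is the grasp point; z points along the fingers, y is the line along which they close (so a half turn about z gives the same grasp; the last joint's range is limited). The gripper opens to 94 mm and grips with 3 to 60 N. Pads are 16 mm wide; open, the fingers measure 119 mm over their backs; the gripper's body (75 mm by 177 mm) begins 78 mm behind the grasp point.
Start: joints at [1.263, 0.3, 1.521, -0, 1.321, -0.067], TCP at [131.162, 534.122, 224.246] pointing down, gripper open.
Joint ranges: [-3.03, 3.03], [-0.79, 2.21], [0.23, 2.52], [-1.04, 4.18], [0, 3.07], [-2.55, 2.55]. Speed limits (rad/s): [2.22, 2.22, 2.57, 3.14, 3.14, 3.14].

## Interface

Orientations are given as [roll, pitch, yaw] about the fixed x, y, z axes, in that order (R = Rz(yaw) Ry(pitch) Rx(roll)).
In Python, from cell import manip gives the robot as it stands. The module is installed in compiled form; this text tells all that it offers.
- The arm moves only by the shell command python3 -m creep 'ROWS' [FORCE]. ROWS is JSON, a list of rows, each a list of 3 entries, a list of its own where there are three numbers: the opening, from -1 (shut) to 1 (fully open), then the shift along the tool's x, y, z in cm, then the turn about the tool's z in units of 5 degrees (1.0 is 5 degrees). In form: [[grip, [tx, ty, tz], roll], ...]. A call has 1 to 12 rows; each row is the pose to reach, as a shift and turn from the pose commanded when the call began, along the tool's axes at that moment; what a row does not reach only later rows make up. A row lasts 1/10 s, in which the tool goes at most 50 mm and 8.59 degrees, less where a joint would pass 70% of its speed; a pose out of reach is approached as far as the arm can. A call with a gripper value outside its range is refused whole. The fingers move at their own pace and stop on an object; FORCE is the grip in N (left out, the last holds). Time passes only in rows, so rows that repeat a pose let the fingers close. It gives the time, the measured TCP pose, the force, the opening and the grip force at its end, in the units of the state.
- manip.read_state(): the state, without advancing time (a new reading comes with each control period).
- manip.camera(name): name is "scene" or "top" or "wrist"; returns the picture (384x512x3 uint8, red, green, blue); there is no depth.
- manip.camera_params(name): a dict with "fovy" (degrees; the focal length in pixels is half the picture's height over the tangent of half this angle, whatever the lens; pixels are square), "cx", "cy" (the principal point, pixels), "origin" and "attitude" of the camera in the world. Camera axes: x right, y down, z forward; pixel columns grow to the right and rows downward; lengths in mm; the calibration is good to about 2 mm. A picture is of the moment at which its call begins: read the wrist's pose just before it. camera_params takes no time and is no camera call; for the wrist camera it gives the pose at the moment of the call.
- manip.sign_off(): hands the job in; it is judged then, once.
The state is a dict: "clock": time; "joints": joint angles; "qd": joint speeds; "effort": joint torques, N m; "eef_pos": TCP position; "eef_rot": TCP orientation; "wrist_force": force on the tool from outside, world axes, zero at the start; "moment": the same for the moment, N m; "finger_gap": finger opening in mm; "finger_force": force on a finger pad.
Only numpy, scipy, OpenCV 4.12 (cv2) and the standard library are available. Lean on these libraries where they do the work, as an engineer would, in place of code of your own. Each camera call takes 0.05 s, during which the arm holds its last target. There are 200 camera calls.

## Working session

There is one attempt and no reset: what is moved stays moved. The work goes in short steps, Python scripts to look and compute and a shell command to move; the robot and the scene stay as the last step left them, time stands still between calls to the robot, and variables do not carry over. Pictures are saved under pics/ and viewed, at most 14 in all, crops included, and the job is handed in when it is done.

```bash
mkdir -p pics; ls
python3 - <<'E'
from cell import manip
import cv2
print(manip.read_state())
for n in ("scene","top"):
    print(n,manip.camera_params(n))
    im=manip.camera(n); cv2.imwrite(f"pics/{n}0.png",cv2.resize(im[:,:,::-1],(800,600),interpolation=cv2.INTER_CUBIC))
print(manip.camera_params("wrist"))
E
```

```text
pics
{'clock': 0.0, 'joints': array([ 1.26339028e+00,  3.00475950e-01,  1.52157446e+00, -2.26660489e-05,
        1.32070892e+00, -6.66063119e-02]), 'qd': array([ 9.68549907e-05, -3.06550766e-04, -1.05659715e-03, -9.66943500e-04,
        1.51345897e-03,  1.15421097e-03]), 'effort': array([ 3.12139919e-04, -5.31820428e+01, -3.52732337e+01,  7.08386069e-02,
        2.45554018e-02, -9.47714125e-05]), 'eef_pos': array([131.10205839, 533.89775716, 223.68646353]), 'eef_rot': array([-3.14042710e+00, -5.57447468e-05,  2.90079851e+00]), 'wrist_force': array([-0.02065871, -0.31812512, -0.33459414]), 'moment': array([-0.03117503, -0.00239049,  0.06122656]), 'finger_force': 0.0, 'finger_gap': 94.23981154751856}
scene {'fovy': 44.72589501125476, 'cx': 259.5771765077251, 'cy': 192.68724015716347, 'origin': array([-481.86038064, -632.1220744 ,  733.76380512]), 'attitude': array([-2.07898419,  0.01170423, -1.02483625])}
top {'fovy': 51.94500144795788, 'cx': 257.44187843841684, 'cy': 188.22244148099676, 'origin': array([372.00198792,  12.71530196, 972.96651841]), 'attitude': array([-2.95515708, -0.03291844, -1.58462135])}
{'fovy': 64.44538119884078, 'cx': 255.14564233544866, 'cy': 192.96643135493696, 'origin': array([ 56.47560507, 553.04662241, 385.47850021]), 'attitude': array([2.87252183e+00, 1.41840423e-03, 1.33098639e+00])}
```

View pics/scene0.png

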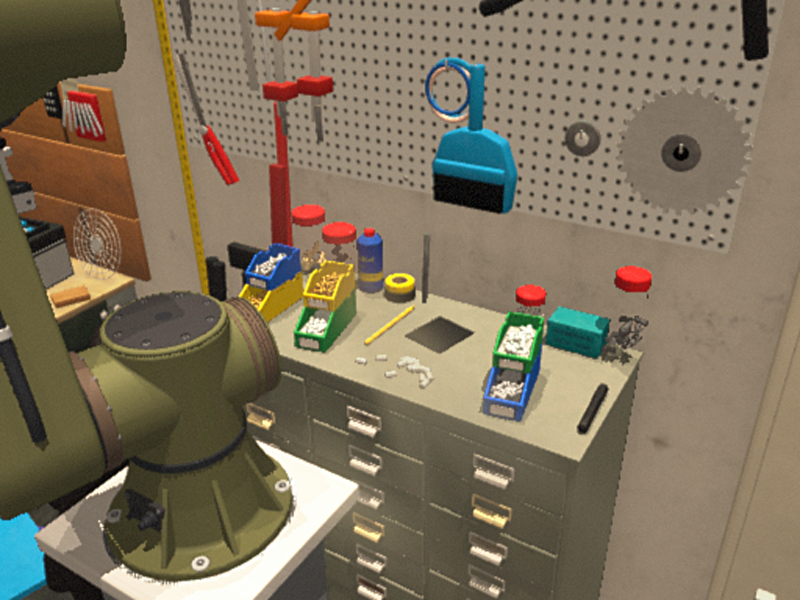

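View pics/top0.png

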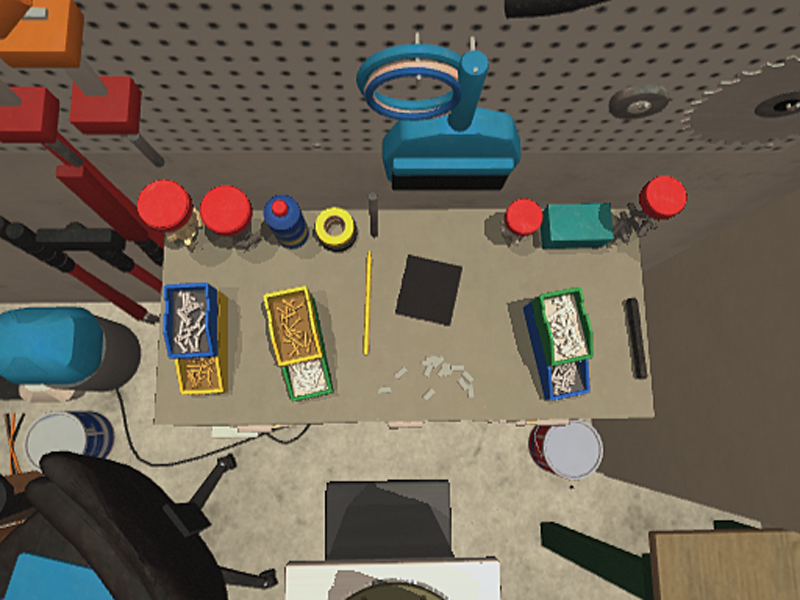

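The stacks, left to right, are blue on yellow, yellow on green and green on blue. The mat is empty. I'll enlarge the top view.

```bash
cat > h.py <<'E'
from cell import manip
import numpy as np, cv2
from scipy.spatial.transform import Rotation as R
def shot(name):
    p=manip.camera_params(name); im=manip.camera(name)[:,:,::-1].copy(); return p,im
def crop(im,x0,y0,w,h,s,fn):
    c=cv2.resize(im[y0:y0+h,x0:x0+w],None,fx=s,fy=s,interpolation=cv2.INTER_CUBIC)
    for k in range(0,w,10): cv2.putText(c,str(x0+k),(k*s,9),0,.35,(255,255,255),1); cv2.line(c,(k*s,10),(k*s,16),(255,255,255),1)
    for k in range(0,h,10): cv2.putText(c,str(y0+k),(0,k*s+4),0,.35,(255,255,255),1)
    cv2.imwrite(fn,c)
def back(p,px,z,H=384):
    px=np.atleast_2d(np.array(px,float)); f=H/2/np.tan(np.radians(p["fovy"]/2))
    d=np.c_[(px[:,0]-p["cx"])/f,(px[:,1]-p["cy"])/f,np.ones(len(px))]@R.from_euler("xyz",p["attitude"]).as_matrix().T
    o=p["origin"]; return (o+d*((z-o[2])/d[:,2])[:,None])[:,:2]
def move(x,y,z,yaw):
    "shift in tool axes (cm) and turn (5deg units) from the measured pose to the wanted one"
    s=manip.read_state(); M=R.from_euler("xyz",s["eef_rot"]).as_matrix()
    t=M.T@(np.array([x,y,z])-s["eef_pos"])/10
    w=R.from_euler("xyz",[np.pi,0,yaw]).as_matrix()
    a=(M.T@w); r=np.arctan2(a[1,0],a[0,0]); r=(r+np.pi/2)%np.pi-np.pi/2
    return t.round(3), round(np.degrees(r)/5,3)
E
python3 - <<'E'
from h import *
p,im=shot("top")
crop(im,100,175,126,86,6,"pics/t1.png"); crop(im,250,155,134,106,5,"pics/t2.png")
E
```

```text
(no output)
```

View pics/t1.png

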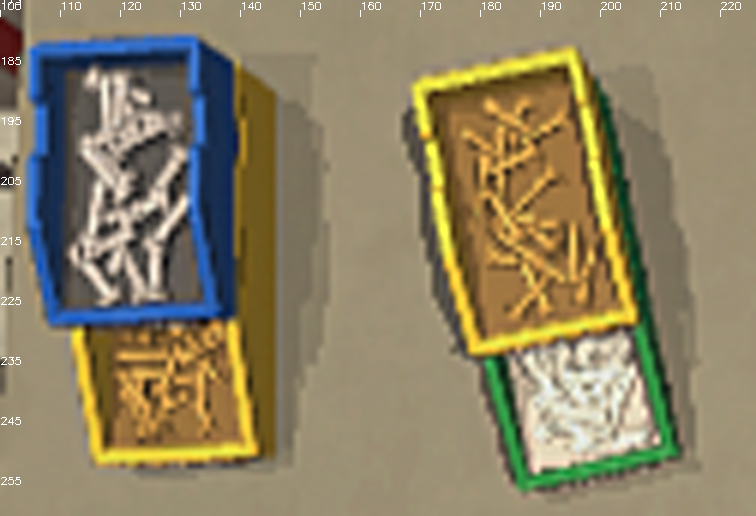

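View pics/t2.png

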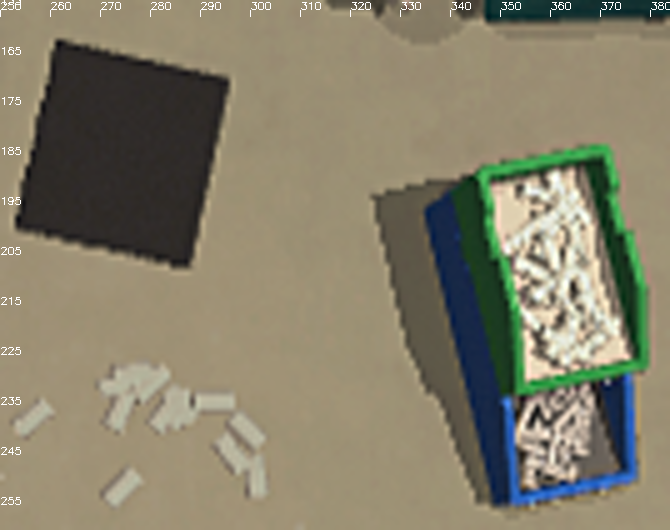

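Top view back-rim corners: blue (105,182.5) and (132.5,181), yellow (169,189) and (196,183), green (346.5,190) and (371,185). Mat corners: (261,163), (295,170.5), (287,208.5), (253,200.5).

Run:
```python
from h import *
p=manip.camera_params("top")
def bk(n,a,b):
    q=back(p,[a,b],110); e=q[0]-q[1]; yaw=np.arctan2(e[1],e[0])-np.pi/2
    c=q.mean(0)-50*np.array([np.cos(yaw),np.sin(yaw)])
    print(n,"w",np.linalg.norm(e).round(1),"c",c.round(1),"yaw",round(yaw,3)); return c,yaw
for a in [("blue",(105,182.5),(132.5,181)),("yellow",(169,189),(196,183)),("green",(346.5,190),(371,185))]:
    c,y=bk(*a); print(move(*c,230,y))
q=back(p,[(261,163),(295,170.5),(287,208.5),(253,200.5)],3); print(q.round(1),q.mean(0))
w=manip.camera_params("wrist"); s=manip.read_state()
M=R.from_euler("xyz",s["eef_rot"]).as_matrix(); print(M.T@(w["origin"]-s["eef_pos"]), R.from_matrix(M.T@R.from_euler("xyz",w["attitude"]).as_matrix()).as_euler("xyz"))
```

```text
blue w 60.0 c [501.4 286. ] yaw 0.049
(array([-41.875, -15.248,  -0.604]), np.float64(-3.325))
yellow w 60.7 c [491.9 137.4] yaw 0.218
(array([-44.5  , -29.91 ,  -0.591]), np.float64(-5.256))
green w 57.4 c [ 485.3 -255.7] yaw 0.193
(array([-53.229, -68.237,  -0.557]), np.float64(-4.974))
[[ 619.6  -31.7]
 [ 599.6 -117.7]
 [ 502.7  -94.6]
 [ 523.6  -10.3]] [561.38386181 -63.55524219]
[  77.03132849    0.60676411 -161.71782826] [-2.69118796e-01 -3.55578848e-04  1.56982216e+00]
```

```bash
python3 -m creep '[[1,[-4,-1.5,-0.6],-0.3],[1,[-8.4,-3,-0.6],-0.7],[1,[-12.6,-4.6,-0.6],-1],[1,[-16.8,-6.1,-0.6],-1.3],[1,[-20.9,-7.6,-0.6],-1.7],[1,[-25.1,-9.1,-0.6],-2],[1,[-29.3,-10.7,-0.6],-2.3],[1,[-33.5,-12.2,-0.6],-2.7],[1,[-37.7,-13.7,-0.6],-3],[1,[-41.9,-15.2,-0.6],-3.3],[1,[-41.9,-15.2,-0.6],-3.3],[1,[-41.9,-15.2,-0.6],-3.3]]' 25
python3 - <<'E'
from h import *
s=manip.read_state();print(s["eef_pos"],s["eef_rot"])
p,im=shot("wrist"); np.save("b.npy",im); print(p)
cv2.imwrite("pics/w1.png",cv2.resize(im,(800,600),interpolation=cv2.INTER_CUBIC))
E
```

```text
clock: 1.35
eef_pos: [502.0, 286.1, 229.7]
eef_rot: [-3.141, -0.001, -3.096]
wrist_force: [-0.6, 0.1, 0.1]
finger_gap: 94.0
finger_force: 0.0
[502.04996102 286.06001115 229.66942484] [-3.14130349e+00 -9.90160430e-04 -3.09617712e+00]
{'fovy': 64.44538119884078, 'cx': 255.14564233544866, 'cy': 192.96643135493696, 'origin': array([425.38073211, 283.08027481, 391.4659144 ]), 'attitude': array([2.87358978e+00, 5.99534658e-04, 1.61717672e+00])}
```

View pics/w1.png

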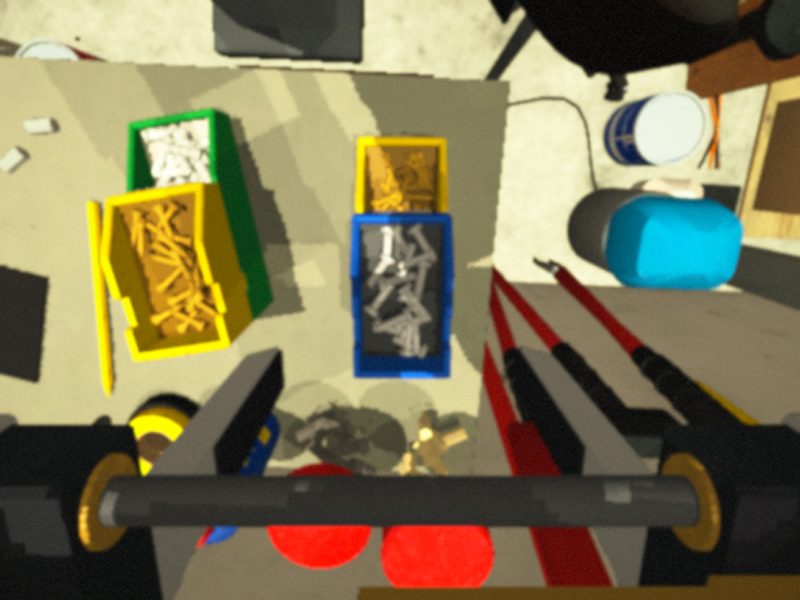

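The wrist view shows blue on yellow in the centre, back corners near (356,377) and (450,377), with yellow on green to the left. I'll enlarge it.

Run:
```python
from h import *
crop(np.load("b.npy"),212,80,92,166,4,"pics/w1a.png"); crop(np.load("b.npy"),58,66,124,166,4,"pics/w1b.png")
a,b=cv2.imread("pics/w1a.png"),cv2.imread("pics/w1b.png"); 
c=np.zeros((600,800,3),np.uint8)
im=np.load("b.npy")
A=crop(im,216,82,80,166,3,"pics/x.png"); A=cv2.imread("pics/x.png"); crop(im,58,62,130,170,3,"pics/y.png"); B=cv2.imread("pics/y.png")
h=max(A.shape[0],B.shape[0]); A=cv2.copyMakeBorder(A,0,h-A.shape[0],0,0,0);B=cv2.copyMakeBorder(B,0,h-B.shape[0],0,0,0)
cv2.imwrite("pics/w1c.png",np.hstack([B,A]))
```

```text
(no output)
```

View pics/w1c.png

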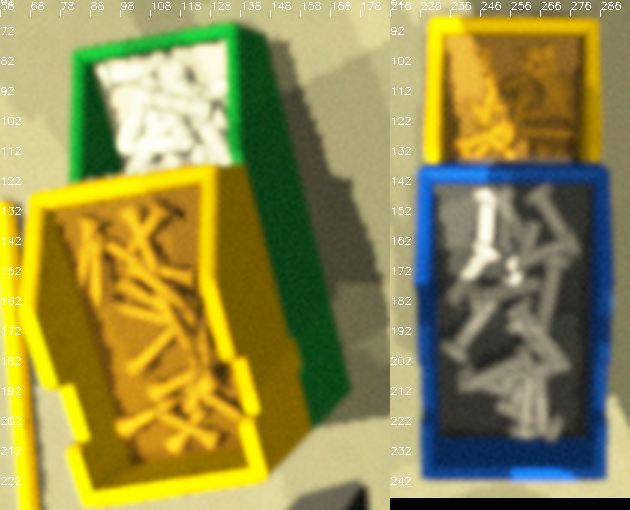

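```bash
cat > fit.py <<'E'
from h import *
from scipy.optimize import least_squares
def proj(p,P):
    f=192/np.tan(np.radians(p["fovy"]/2)); c=(P-p["origin"])@R.from_euler("xyz",p["attitude"]).as_matrix()
    return c[:,:2]/c[:,2:]*f+[p["cx"],p["cy"]]
def w(pose,L):
    x,y,a=pose; L=np.array(L,float); return np.c_[x+L[:,0]*np.cos(a)-L[:,1]*np.sin(a),y+L[:,0]*np.sin(a)+L[:,1]*np.cos(a),L[:,2]]
def fit(p,obs,z0,g,zf=None):
    """obs: list of 4-corner sets: back +y, back -y, front +y, front -y; z0: underside height; shared front rim height zf"""
    n=len(obs)
    def res(v):
        h=zf if zf is not None else v[-1]; o=[]
        for i in range(n):
            L=[(50,31,z0+56),(50,-31,z0+56),(-50,31,z0+h),(-50,-31,z0+h)]
            d=(proj(p,w(v[3*i:3*i+3],L))-obs[i]); d=d[~np.isnan(d)]; o.append(d)
        return np.concatenate(o)
    r=least_squares(res,np.r_[np.ravel(g),35.]); return r.x,r.fun.round(1)
E
python3 - <<'E'
from fit import *
p={'fovy': 64.44538119884078, 'cx': 255.14564233544866, 'cy': 192.96643135493696, 'origin': np.array([425.38073211, 283.08027481, 391.4659144 ]), 'attitude': np.array([2.87358978e+00, 5.99534658e-04, 1.61717672e+00])}
B=[(288,241),(226.7,241.3),(288.3,137.7),(226,137.7)]
Y=[(147.3,221),(87,230.7),(130,117.7),(67.3,127)]
x,r=fit(p,[B,Y],54,[[500,286,.05],[491,137,.22]]); print(x.round(3)); print(r)
for z in (25,30,35): 
    q=back(p,[(285.3,88),(228.7,88)],z); print(z,q.round(1),np.linalg.norm(q[0]-q[1]))
E
```

```text
[5.02309e+02 2.88562e+02 4.90000e-02 4.93619e+02 1.41754e+02 2.01000e-01
 3.45660e+01]
[ 0.3 -0.1 -0.3 -0.3  0.4  0.1 -0.4  0.3  0.2  0.3 -0.3 -0.3 -0.4 -0.4
  0.5  0.4]
25 [[400.4 316.1]
 [403.4 251.7]] 64.5069008552154
30 [[400.7 315.7]
 [403.7 252.1]] 63.62677942617569
35 [[401.1 315.2]
 [404.  252.5]] 62.74665799713595
```

Run:
```python
from fit import *
w_={'fovy': 64.44538119884078, 'cx': 255.14564233544866, 'cy': 192.96643135493696, 'origin': np.array([425.38073211, 283.08027481, 391.4659144 ]), 'attitude': np.array([2.87358978e+00, 5.99534658e-04, 1.61717672e+00])}
t=manip.camera_params("top"); s=manip.camera_params("scene")
def tri(*ob):
    r=least_squares(lambda X:np.concatenate([(proj(p,X[None])[0]-np.array(u)/1.5625) for p,u in ob]),[550,400,50.]); return r.x.round(0),r.fun.round(1)
print("tip",tri((w_,(545,265)),(t,(155,320))))
print("blk",tri((w_,(630,410)),(t,(80,240))))
print("blk2",tri((s,(240,253)),(t,(80,238))))
print("clamp",tri((s,(280,240)),(t,(155,258))))
print(move(502.3,288.6,87,.049))
```

```text
tip (array([ 642.,  673., -829.]), array([-0.2, -0.5, -0.3, -0.5]))
blk (array([672., 550., -91.]), array([-2.3,  0.1, -3.6,  0.5]))
blk2 (array([646., 500.,   2.]), array([ 4.4,  0.4, -2.3,  1.8]))
clamp (array([593., 341.,  93.]), array([ 0.7,  0. , -0.4,  0.3]))
(array([-0.106,  0.187, 14.291]), np.float64(-0.026))
```

```bash
python3 -m creep '[[1,[0,0.2,4],0],[1,[-0.1,0.2,8],0],[1,[-0.1,0.2,11.5],0],[1,[-0.1,0.2,13.5],0],[1,[-0.1,0.2,14.3],0],[1,[-0.1,0.2,14.3],0],[0.4,[-0.1,0.2,14.3],0],[0.2,[-0.1,0.2,14.3],0],[0,[-0.1,0.2,14.3],0],[-0.3,[-0.1,0.2,14.3],0],[-0.6,[-0.1,0.2,14.3],0],[-1,[-0.1,0.2,14.3],0]]' 25
python3 -m creep '[[-1,[0,0,0],0],[-1,[0,0,0],0],[-1,[0,0,-0.4],0]]'
python3 -c "
from h import *
print(move(561,-63.6,190,-.22),manip.read_state()['finger_force'])"
```

```text
clock: 2.6
eef_pos: [502.9, 288.6, 87.7]
eef_rot: [3.141, 0.001, -3.095]
wrist_force: [-0.7, -1.0, 5.1]
finger_gap: 61.7
finger_force: 25.0
clock: 2.9
eef_pos: [502.3, 288.4, 90.6]
eef_rot: [-3.141, -0.001, -3.094]
wrist_force: [-0.9, -0.0, -4.1]
finger_gap: 62.0
finger_force: 25.0
(array([ -4.191, -35.446,  -9.924]), np.float64(3.061)) 24.99961920082569
```

```bash
python3 -m creep '[[-1,[0,0,-0.6],0],[-1,[0,0,-1.6],0],[-1,[0,0,-3],0],[-1,[0,0,-4.8],0],[-1,[0,0,-6.6],0],[-1,[0,0,-8.2],0],[-1,[0,0,-9.3],0],[-1,[0,0,-9.9],0],[-1,[-0.1,-0.5,-10],0],[-1,[-0.2,-1.3,-10],0.1],[-1,[-0.3,-2.5,-10],0.2],[-1,[-0.5,-4.2,-10],0.4]]'
python3 -m creep '[[-1,[-0.3,-2.1,0],0.2],[-1,[-0.5,-4.4,0],0.4],[-1,[-0.8,-6.9,0],0.6],[-1,[-1.1,-9.4,0],0.8],[-1,[-1.4,-11.9,0],1],[-1,[-1.7,-14.4,0],1.2],[-1,[-2,-16.9,0],1.4],[-1,[-2.3,-19.4,0],1.6],[-1,[-2.6,-21.9,0],1.9],[-1,[-2.9,-24.4,0],2.1],[-1,[-3.2,-26.7,0],2.3],[-1,[-3.4,-28.6,0],2.5]]'
python3 -c "
from h import *
print(move(561,-63.6,190,-.22),move(561,-63.6,39,-.22))"
```

```text
clock: 4.1
eef_pos: [509.6, 245.8, 190.6]
eef_rot: [-3.141, -0.001, -3.13]
wrist_force: [0.2, 0.1, -3.9]
finger_gap: 61.7
finger_force: 25.0
clock: 5.3
eef_pos: [546.8, -41.2, 191.0]
eef_rot: [-3.141, -0.0, 2.933]
wrist_force: [-0.4, -0.5, -3.7]
finger_gap: 61.9
finger_force: 25.0
(array([-1.858, -1.901,  0.098]), np.float64(0.128)) (array([-1.864, -1.897, 15.198]), np.float64(0.128))
```

```bash
python3 -m creep '[[-1,[-0.8,-0.9,0],0.1],[-1,[-1.4,-1.5,0],0.1],[-1,[-1.9,-1.9,0],0.1],[-1,[-1.9,-1.9,0.8],0.1],[-1,[-1.9,-1.9,2.4],0.1],[-1,[-1.9,-1.9,4.6],0.1],[-1,[-1.9,-1.9,7],0.1],[-1,[-1.9,-1.9,9.4],0.1],[-1,[-1.9,-1.9,11.6],0.1],[-1,[-1.9,-1.9,13.2],0.1],[-1,[-1.9,-1.9,14.2],0.1],[-1,[-1.9,-1.9,14.7],0.1]]'
python3 -m creep '[[-1,[0,0,0.2],0],[-1,[0,0,0.4],0],[-1,[0,0,0.6],0],[-1,[0,0,0.7],0]]'
```

```text
clock: 6.5
eef_pos: [561.6, -60.6, 43.2]
eef_rot: [3.142, -0.001, 2.928]
wrist_force: [-0.4, 0.9, -3.8]
finger_gap: 61.7
finger_force: 25.0
clock: 6.9
eef_pos: [562.1, -61.2, 37.5]
eef_rot: [3.142, 0.001, 2.927]
wrist_force: [-0.4, -0.2, -4.1]
finger_gap: 61.9
finger_force: 25.0
```

```bash
python3 -m creep '[[-1,[0,0,0.1],0],[-1,[0,0,0.15],0],[-1,[0,0,0.15],0]]'
python3 -m creep '[[-0.2,[0,0,0],0],[0.2,[0,0,0],0],[0.6,[0,0,0],0],[1,[0,0,0],0],[1,[0,0,0],0],[1,[0,0,0],0],[1,[0,0,-3],0],[1,[0,0,-7],0],[1,[0,0,-12],0],[1,[0,0,-17],0],[1,[0,0,-19],0],[1,[0,0,-19],0]]'
python3 -c "
from h import *
print(move(493.6,141.8,228,.201),manip.read_state()['eef_rot'])"
```

```text
clock: 7.2
eef_pos: [562.2, -61.2, 36.7]
eef_rot: [-3.142, 0.001, 2.927]
wrist_force: [-4.7, 1.1, 5.4]
finger_gap: 62.0
finger_force: 25.0
clock: 8.4
eef_pos: [562.9, -61.3, 229.2]
eef_rot: [3.141, 0.006, 2.927]
wrist_force: [0.4, 0.3, -0.3]
finger_gap: 93.6
finger_force: 0.0
(array([11.097, 18.367,  0.057]), np.float64(-4.762)) [3.14138799 0.00581928 2.92701444]
```

```bash
python3 -m creep '[[1,[1.8,3,0],-0.8],[1,[3.7,6.1,0],-1.6],[1,[5.5,9.2,0],-2.4],[1,[7.4,12.2,0],-3.2],[1,[9.2,15.3,0],-4],[1,[11.1,18.4,0],-4.8],[1,[11.1,18.4,0],-4.8],[1,[11.1,18.4,0],-4.8],[1,[11.1,18.4,0],-4.8]]'
python3 - <<'E'
from h import *
import pickle
p,im=shot("wrist"); pickle.dump((p,im),open("y.pkl","wb"))
cv2.imwrite("pics/w2.png",cv2.resize(im,(800,600),interpolation=cv2.INTER_CUBIC))
print(move(493.6,141.8,87,.201))
E
```

```text
clock: 9.3
eef_pos: [492.7, 141.6, 225.0]
eef_rot: [-3.141, -0.001, -2.939]
wrist_force: [0.1, -0.2, 0.0]
finger_gap: 94.0
finger_force: 0.0
(array([-0.093,  0.024, 13.815]), np.float64(0.019))
```

View pics/w2.png

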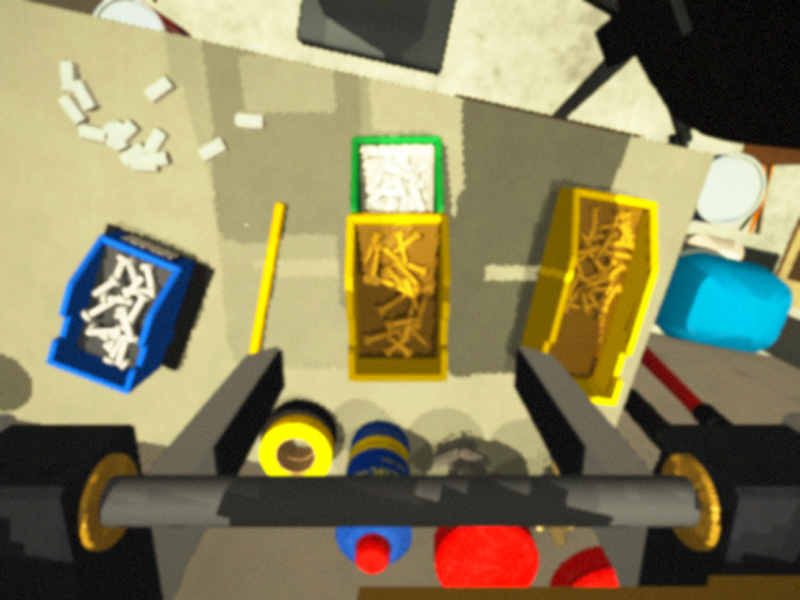

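Run:
```python
from fit import *
import pickle
p,im=pickle.load(open("y.pkl","rb"))
Y=np.array([(446.5,379.5),(349,379.5),(450,216),(346,216)])/1.5625
print(fit(p,[Y],54,[[493,141,.2]],34.6))
c=(502.3-25*np.cos(.049),288.6-25*np.sin(.049),.049)
print(proj(p,w(c,[(75,31,60),(75,-31,60),(-75,31,35),(-75,-31,35)]))*1.5625)
```

```text
(array([4.93094566e+02, 1.41526111e+02, 2.02854482e-01, 3.50000000e+01]), array([ 0.2, -0. , -0.2, -0.1, -1.3,  0.1,  1.2, -0. ]))
[[616.2349004  403.85383104]
 [536.21951106 392.27832652]
 [657.74126404 202.01117749]
 [574.49471491 188.44484599]]
```

The wrist view shows yellow's corners at (349,379), (446,379), (346,216) and (450,216). The empty yellow reserve's corners at (616,403) and (658,203) are where I predicted.

```bash
python3 -m creep '[[1,[-0.1,0,4],0],[1,[-0.1,0,8],0],[1,[-0.1,0,11.5],0],[1,[-0.1,0,13],0],[1,[-0.1,0,13.8],0],[1,[-0.1,0,13.8],0],[0.4,[-0.1,0,13.8],0],[0.2,[-0.1,0,13.8],0],[0,[-0.1,0,13.8],0],[-0.3,[-0.1,0,13.8],0],[-0.6,[-0.1,0,13.8],0],[-1,[-0.1,0,13.8],0]]' 25
python3 -m creep '[[-1,[0,0,0],0],[-1,[0,0,0],0]]'
python3 -m creep '[[-1,[0,0,-0.4],0],[-1,[0,0,-1],0],[-1,[0,0,-2],0],[-1,[0,0,-3.4],0],[-1,[0,0,-5.2],0],[-1,[0,0,-7],0],[-1,[0,0,-8.6],0],[-1,[0,0,-9.7],0],[-1,[0,0,-10.3],0],[-1,[0,0,-10.3],0],[-1,[0,0,-10.3],0]]'
python3 -c "
from h import *
print(manip.read_state()['eef_pos'],move(502.3,288.6,190,.049))"
```

```text
clock: 10.55
eef_pos: [493.9, 142.4, 88.2]
eef_rot: [-3.141, 0.001, -2.937]
wrist_force: [-1.5, -2.2, 5.1]
finger_gap: 61.3
finger_force: 25.0
clock: 10.75
eef_pos: [493.9, 142.5, 88.2]
eef_rot: [-3.141, 0.001, -2.937]
wrist_force: [-1.6, -1.6, 5.1]
finger_gap: 61.8
finger_force: 25.0
clock: 11.85
eef_pos: [493.4, 142.5, 190.2]
eef_rot: [-3.142, -0.001, -2.937]
wrist_force: [-0.2, 0.7, -4.4]
finger_gap: 61.7
finger_force: 25.0
[493.3815098  142.45347979 190.17471873] (array([-3.839e+00,  1.413e+01,  1.400e-02]), np.float64(1.78))
```

```bash
python3 -m creep '[[-1,[-0.2,0.7,0],0.1],[-1,[-0.5,1.8,0],0.2],[-1,[-0.9,3.3,0],0.4],[-1,[-1.4,5.1,0],0.6],[-1,[-1.9,7.1,0],0.9],[-1,[-2.5,9.1,0],1.1],[-1,[-3,10.9,0],1.4],[-1,[-3.4,12.4,0],1.6],[-1,[-3.7,13.5,0],1.7],[-1,[-3.8,14.1,0],1.8],[-1,[-3.8,14.1,0],1.8],[-1,[-3.8,14.1,0],1.8]]'
python3 - <<'E'
from h import *
import pickle
print(move(502.4,288.5,87,.049),manip.read_state()['eef_rot'])
p,im=shot("wrist"); pickle.dump((p,im),open("y2.pkl","wb")); cv2.imwrite("pics/w3.png",im)
E
```

```text
clock: 13.05
eef_pos: [502.2, 288.0, 190.6]
eef_rot: [-3.141, -0.0, -3.094]
wrist_force: [0.0, 1.2, -3.1]
finger_gap: 61.9
finger_force: 25.0
(array([-0.025,  0.05 , 10.364]), np.float64(-0.02)) [-3.14138220e+00 -2.15472755e-04 -3.09430075e+00]
```

View pics/w3.png

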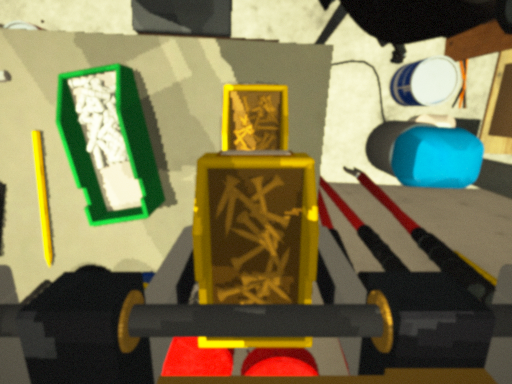

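The picture shows the yellow bin held level above its reserve, whose front edge at (222-288, 86) is centred under it.

```bash
python3 -m creep '[[-1,[0,0.05,0.8],0],[-1,[0,0.05,2],0],[-1,[0,0.05,3.6],0],[-1,[0,0.05,5.2],0],[-1,[0,0.05,6.8],0],[-1,[0,0.05,8],0],[-1,[0,0.05,8.8],0],[-1,[0,0.05,9.2],0],[-1,[0,0.05,9.5],0],[-1,[0,0.05,9.7],0],[-1,[0,0.05,9.7],0]]'
python3 -m creep '[[-1,[0,0,0.1],0],[-1,[0,0,0.2],0],[-1,[0,0,0.3],0],[-1,[0,0,0.4],0],[-1,[0,0,0.5],0]]'
```

```text
clock: 14.2
eef_pos: [502.3, 288.8, 93.9]
eef_rot: [3.141, 0.0, -3.094]
wrist_force: [-0.3, -0.7, -3.2]
finger_gap: 61.8
finger_force: 25.0
clock: 14.7
eef_pos: [502.2, 288.8, 88.7]
eef_rot: [3.142, 0.0, -3.094]
wrist_force: [0.2, -0.1, -3.6]
finger_gap: 61.6
finger_force: 25.0
```

```bash
python3 -m creep '[[-1,[0,0,0.05],0],[-1,[0,0,0.1],0],[-1,[0,0,0.1],0]]'
python3 -m creep '[[-0.2,[0,0,0],0],[0.2,[0,0,0],0],[0.6,[0,0,0],0],[1,[0,0,0],0],[1,[0,0,0],0],[1,[0,0,0],0],[1,[0,0,-2],0],[1,[0,0,-5],0],[1,[0,0,-9],0],[1,[0,0,-13],0],[1,[0,0,-14],0],[1,[0,0,-14],0]]'
python3 - <<'E'
from h import *
import pickle
print(move(485.3,-255.7,228,.193))
p,im=shot("wrist"); pickle.dump((p,im),open("y3.pkl","wb")); cv2.imwrite("pics/w4.png",cv2.resize(im,(800,600),interpolation=cv2.INTER_CUBIC))
E
```

```text
clock: 15.0
eef_pos: [502.3, 288.8, 88.2]
eef_rot: [3.141, 0.0, -3.094]
wrist_force: [-3.1, -1.3, 5.0]
finger_gap: 61.6
finger_force: 25.0
clock: 16.2
eef_pos: [502.6, 289.0, 229.1]
eef_rot: [3.14, 0.003, -3.094]
wrist_force: [-0.7, 0.0, -0.1]
finger_gap: 93.9
finger_force: 0.0
(array([ 4.3020e+00, -5.4326e+01,  3.7000e-02]), np.float64(-1.671))
```

View pics/w4.png

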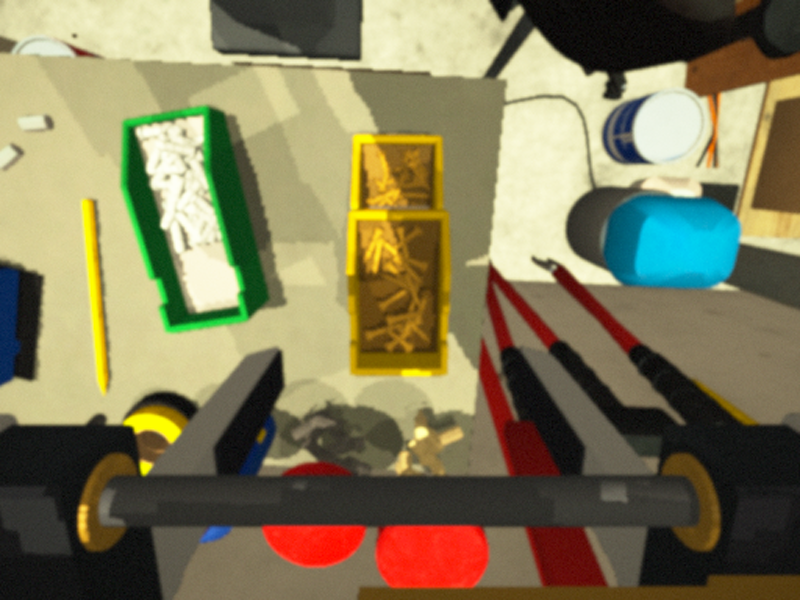

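The yellow bin sits square on its reserve, front over front, corners at (349,374), (446,374), (347,212) and (449,212). It contacted at the same TCP height it was picked up from. Next is the green bin.

```bash
python3 - <<'E'
from fit import *
import pickle
p,im=pickle.load(open("y3.pkl","rb"))
a=.203; c=(493.4-25*np.cos(a),142.2-25*np.sin(a),a)
print((proj(p,w(c,[(75,31,60),(75,-31,60),(-75,31,35),(-75,-31,35)]))*1.5625).round(0))
E
python3 -m creep '[[1,[0.3,-4,0],-0.1],[1,[0.7,-9,0],-0.3],[1,[1.1,-14,0],-0.5],[1,[1.5,-19,0],-0.6],[1,[1.9,-24,0],-0.8],[1,[2.3,-29,0],-0.9],[1,[2.7,-34,0],-1.1],[1,[3.1,-39,0],-1.2],[1,[3.5,-44,0],-1.4],[1,[3.9,-49,0],-1.5],[1,[4.3,-54.3,0],-1.7],[1,[4.3,-54.3,0],-1.7]]'
python3 -m creep '[[1,[0,0,0],0],[1,[0,0,0],0],[1,[0,0,0],0]]'
python3 - <<'E'
from h import *
import pickle
p,im=shot("wrist"); pickle.dump((p,im),open("g.pkl","wb")); cv2.imwrite("pics/w5.png",cv2.resize(im,(800,600),interpolation=cv2.INTER_CUBIC))
E
```

```text
[[250. 319.]
 [167. 332.]
 [209. 105.]
 [123. 120.]]
clock: 17.45
eef_pos: [483.5, -259.8, 225.1]
eef_rot: [3.14, -0.003, -2.95]
wrist_force: [0.5, 0.8, 0.7]
finger_gap: 94.2
finger_force: 0.0
clock: 17.75
eef_pos: [485.1, -254.3, 227.3]
eef_rot: [3.141, -0.0, -2.945]
wrist_force: [-0.6, 0.4, 0.4]
finger_gap: 94.2
finger_force: 0.0
```

View pics/w5.png

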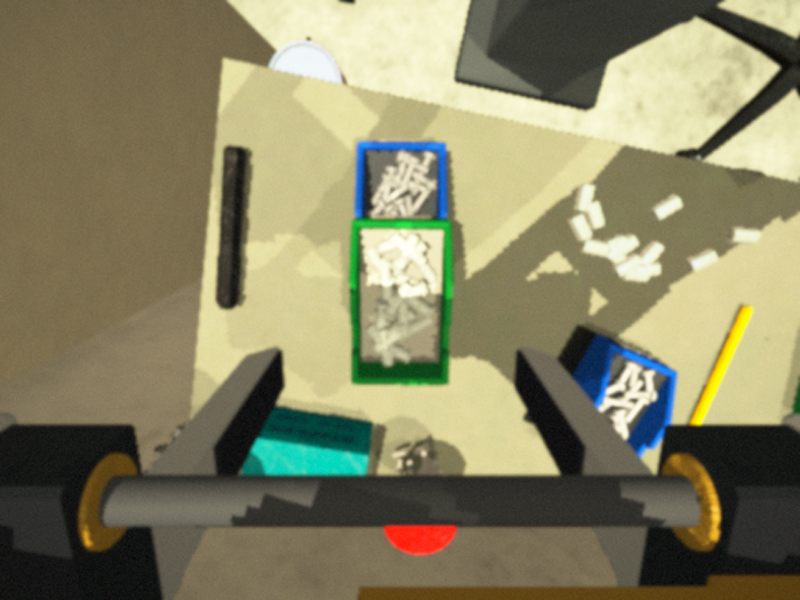

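Green's corners are at (352,383), (448,382), (352,222) and (453,221). The green reserve also matches its predicted pose.

Run:
```python
from fit import *
import pickle
p,im=pickle.load(open("g.pkl","rb"))
G=np.array([(448,382.5),(352,383),(453,221),(351.5,222)])/1.5625
x,r=fit(p,[G],54,[[485,-255,.19]],34.6); print(x,r)
print(move(x[0],x[1],88.2,x[2]))
c=(x[0]-25*np.cos(x[2]),x[1]-25*np.sin(x[2]),x[2])
print((proj(p,w(c,[(-75,31,35),(-75,-31,35)]))*1.5625).round(0))
```

```text
[ 4.88504075e+02 -2.51561239e+02  1.89877873e-01  3.50000000e+01] [ 0.7  0.5 -0.1 -0.3 -1.1  0.5  0.5 -0.7]
(array([-0.39 ,  0.21 , 13.939]), np.float64(0.083))
[[446. 143.]
 [358. 142.]]
```

```bash
python3 -m creep '[[1,[-0.2,0.1,4],0],[1,[-0.4,0.2,8],0.1],[1,[-0.4,0.2,11.5],0.1],[1,[-0.4,0.2,13],0.1],[1,[-0.4,0.2,13.9],0.1],[1,[-0.4,0.2,13.9],0.1],[0.4,[-0.4,0.2,13.9],0.1],[0.2,[-0.4,0.2,13.9],0.1],[0,[-0.4,0.2,13.9],0.1],[-0.3,[-0.4,0.2,13.9],0.1],[-0.6,[-0.4,0.2,13.9],0.1],[-1,[-0.4,0.2,13.9],0.1]]' 25
python3 -m creep '[[-1,[0,0,0],0],[-1,[0,0,0],0]]'
python3 -m creep '[[-1,[0,0,-0.4],0],[-1,[0,0,-1],0],[-1,[0,0,-2],0],[-1,[0,0,-3.4],0],[-1,[0,0,-5.2],0],[-1,[0,0,-7],0],[-1,[0,0,-8.6],0],[-1,[0,0,-9.7],0],[-1,[0,0,-10.3],0],[-1,[0,0,-10.3],0],[-1,[0,0,-10.3],0]]'
python3 -c "
from h import *
s=manip.read_state();print(s['eef_pos'],s['eef_rot'],move(493.4,142.2,190,.203))"
```

```text
clock: 19.0
eef_pos: [488.5, -253.0, 89.1]
eef_rot: [-3.141, 0.0, -2.955]
wrist_force: [-1.1, 0.1, 4.6]
finger_gap: 61.7
finger_force: 25.0
clock: 19.2
eef_pos: [488.5, -253.0, 89.2]
eef_rot: [-3.141, 0.0, -2.955]
wrist_force: [-1.1, 1.1, 5.5]
finger_gap: 61.9
finger_force: 25.0
clock: 20.3
eef_pos: [488.2, -252.8, 191.3]
eef_rot: [3.141, -0.001, -2.955]
wrist_force: [0.7, 1.0, -2.2]
finger_gap: 61.7
finger_force: 25.0
[ 488.23566127 -252.80401145  191.25137428] [ 3.14109539e+00 -5.84631739e-04 -2.95476100e+00] (array([-7.845, 38.717,  0.14 ]), np.float64(-0.185))
```

```bash
python3 -m creep '[[-1,[-0.1,0.6,0],0],[-1,[-0.3,1.6,0],0],[-1,[-0.6,3.1,0],0],[-1,[-1,5,0],0],[-1,[-1.5,7.2,0],0],[-1,[-2,9.6,0],0],[-1,[-2.5,12.1,0],0],[-1,[-3,14.6,0],-0.1],[-1,[-3.5,17.1,0],-0.1],[-1,[-4,19.6,0],-0.1],[-1,[-4.5,22.1,0],-0.1],[-1,[-5,24.6,0],-0.1]]'
python3 -m creep '[[-1,[-0.5,2.5,0],0],[-1,[-1,5,0],0],[-1,[-1.5,7.4,0],0],[-1,[-1.9,9.5,0],0],[-1,[-2.3,11.3,0],0],[-1,[-2.5,12.6,0],0],[-1,[-2.7,13.4,0],0],[-1,[-2.8,13.9,0],-0.1],[-1,[-2.8,14.1,0],-0.1],[-1,[-2.8,14.1,0],-0.1]]'
python3 -c "
from h import *
s=manip.read_state();print(s['eef_pos'],s['eef_rot'],move(493.5,142.3,100,.203))"
```

```text
clock: 21.5
eef_pos: [491.3, 0.2, 191.7]
eef_rot: [3.142, 0.0, -2.945]
wrist_force: [0.2, -0.7, -2.3]
finger_gap: 61.8
finger_force: 25.0
clock: 22.5
eef_pos: [491.9, 141.7, 191.7]
eef_rot: [-3.142, -0.0, -2.938]
wrist_force: [-0.1, -0.6, -1.9]
finger_gap: 62.0
finger_force: 25.0
[491.89819739 141.6614454  191.70652341] [-3.14150478e+00 -8.35824907e-05 -2.93751834e+00] (array([-0.171,  0.031,  9.171]), np.float64(0.012))
```

```bash
python3 -m creep '[[-1,[-0.2,0,0.8],0],[-1,[-0.2,0,2],0],[-1,[-0.2,0,3.6],0],[-1,[-0.2,0,5.2],0],[-1,[-0.2,0,6.8],0],[-1,[-0.2,0,8],0],[-1,[-0.2,0,8.8],0],[-1,[-0.2,0,9.2],0],[-1,[-0.2,0,9.5],0],[-1,[-0.2,0,9.6],0],[-1,[-0.2,0,9.6],0]]'
python3 -m creep '[[-1,[0,0,0.15],0],[-1,[0,0,0.3],0],[-1,[0,0,0.45],0],[-1,[0,0,0.6],0],[-1,[0,0,0.6],0]]'
```

```text
clock: 23.6
eef_pos: [494.1, 142.3, 96.0]
eef_rot: [-3.142, 0.001, -2.937]
wrist_force: [0.5, 0.4, -1.8]
finger_gap: 61.9
finger_force: 25.0
clock: 24.1
eef_pos: [493.8, 142.2, 89.5]
eef_rot: [-3.142, -0.0, -2.937]
wrist_force: [0.3, 0.2, -1.8]
finger_gap: 61.8
finger_force: 25.0
```

```bash
python3 -m creep '[[-1,[0,0,0.05],0],[-1,[0,0,0.1],0],[-1,[0,0,0.1],0]]'
python3 -m creep '[[-0.2,[0,0,0],0],[0.2,[0,0,0],0],[0.6,[0,0,0],0],[1,[0,0,0],0],[1,[0,0,0],0],[1,[0,0,0],0],[1,[0,0,-2],0],[1,[0,0,-5],0],[1,[0,0,-9],0],[1,[0,0,-13],0],[1,[0,0,-14],0],[1,[0,0,-14],0]]'
python3 - <<'E'
from h import *
import pickle
p,im=shot("wrist"); pickle.dump((p,im),open("g2.pkl","wb")); cv2.imwrite("pics/w6.png",cv2.resize(im,(800,600),interpolation=cv2.INTER_CUBIC))
s=manip.read_state();print(s['eef_pos'],s['eef_rot'],move(562.2,-61.2,227,2.927))
E
```

```text
clock: 24.4
eef_pos: [494.0, 142.2, 89.2]
eef_rot: [-3.142, 0.0, -2.937]
wrist_force: [-2.7, -0.4, 4.0]
finger_gap: 61.8
finger_force: 25.0
clock: 25.6
eef_pos: [494.3, 142.4, 229.9]
eef_rot: [-3.142, 0.003, -2.937]
wrist_force: [0.7, 0.1, -0.4]
finger_gap: 94.3
finger_force: 0.0
[493.77442918 142.24667603 228.20408074] [ 3.14158536e+00 -2.53255092e-05 -2.93731489e+00] (array([ -2.573, -21.31 ,   0.12 ]), np.float64(4.8))
```

View pics/w6.png

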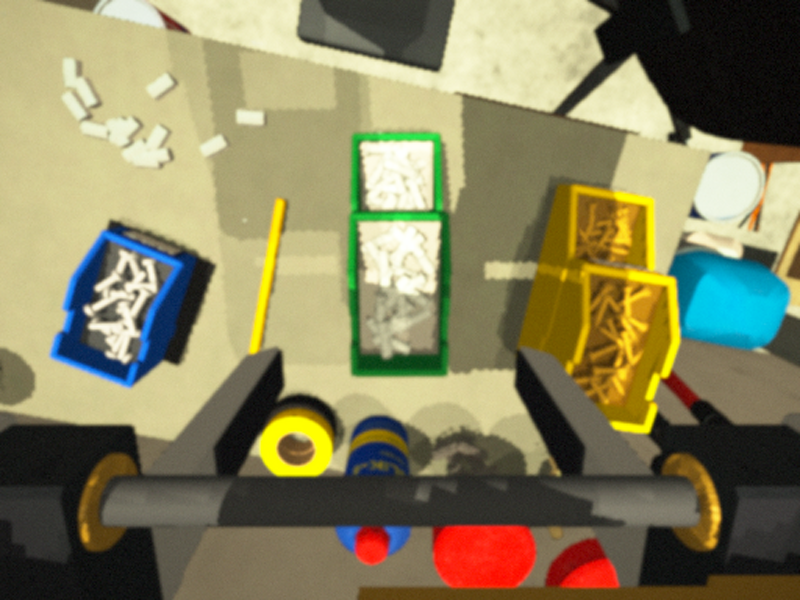

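Green is seated on green and yellow on yellow. Blue waits on the mat around (125,305). I'll fetch it.

```bash
python3 -m creep '[[1,[-0.5,-4,0.1],0.9],[1,[-1,-8,0.1],1.8],[1,[-1.5,-12,0.1],2.7],[1,[-2,-16,0.1],3.6],[1,[-2.4,-20,0.1],4.5],[1,[-2.6,-21.3,0.1],4.8],[1,[-2.6,-21.3,0.1],4.8],[1,[-2.6,-21.3,0.1],4.8],[1,[-2.6,-21.3,0.1],4.8]]'
python3 -c "
from h import *
s=manip.read_state();print(s['eef_pos'],s['eef_rot'],move(562.2,-61.2,36.7,2.927))"
```

```text
clock: 26.55
eef_pos: [562.2, -59.6, 227.4]
eef_rot: [3.141, -0.001, 2.929]
wrist_force: [-0.1, 0.5, 0.6]
finger_gap: 94.0
finger_force: 0.0
[562.23137795 -59.62006995 227.40582913] [ 3.14149243e+00 -6.41508183e-04  2.92944303e+00] (array([-0.042, -0.157, 19.071]), np.float64(0.028))
```

```bash
python3 -m creep '[[1,[0,-0.1,4],0],[1,[0,-0.1,8],0],[1,[0,-0.1,12],0],[1,[0,-0.1,16],0],[1,[0,-0.1,18],0],[1,[0,-0.1,19],0],[1,[0,-0.1,19],0],[0.4,[0,-0.1,19],0],[0,[0,-0.1,19],0],[-0.4,[0,-0.1,19],0],[-0.7,[0,-0.1,19],0],[-1,[0,-0.1,19],0]]' 25
python3 -m creep '[[-1,[0,0,0],0],[-1,[0,0,0],0],[-1,[0,0,0],0]]'
python3 -m creep '[[-1,[0,0,-0.4],0],[-1,[0,0,-1],0],[-1,[0,0,-2],0],[-1,[0,0,-3.6],0],[-1,[0,0,-5.6],0],[-1,[0,0,-7.8],0],[-1,[0,0,-10],0],[-1,[0,0,-12],0],[-1,[0,0,-13.6],0],[-1,[0,0,-14.7],0],[-1,[0,0,-15.3],0],[-1,[0,0,-15.3],0]]'
python3 -c "
from h import *
s=manip.read_state();print(s['eef_pos'],s['eef_rot'],move(488.3,-252.8,190,.188))"
```

```text
clock: 27.75
eef_pos: [562.6, -62.0, 38.3]
eef_rot: [3.141, 0.001, 2.927]
wrist_force: [-0.8, 1.1, 3.6]
finger_gap: 62.3
finger_force: 25.0
clock: 28.05
eef_pos: [562.6, -62.0, 38.3]
eef_rot: [3.141, 0.001, 2.927]
wrist_force: [-2.0, 1.4, 5.0]
finger_gap: 61.8
finger_force: 25.0
clock: 29.25
eef_pos: [562.5, -62.1, 191.3]
eef_rot: [3.142, 0.001, 2.927]
wrist_force: [0.1, -0.7, -3.4]
finger_gap: 61.9
finger_force: 25.0
[562.45256175 -62.07402262 191.27979765] [3.14158868e+00 7.59891682e-04 2.92695779e+00] (array([  3.183, -20.214,   0.125]), np.float64(-4.614))
```

```bash
python3 -m creep '[[-1,[0.1,-0.7,0],-0.1],[-1,[0.3,-1.9,0],-0.4],[-1,[0.6,-3.5,0],-0.8],[-1,[0.9,-5.5,0],-1.3],[-1,[1.2,-7.7,0],-1.8],[-1,[1.6,-10,0],-2.3],[-1,[2,-12.4,0],-2.9],[-1,[2.3,-14.7,0],-3.4],[-1,[2.6,-16.8,0],-3.9],[-1,[2.9,-18.5,0],-4.3],[-1,[3.1,-19.7,0],-4.5],[-1,[3.1,-20.2,0],-4.6]]'
python3 -m creep '[[-1,[0,0,0],0],[-1,[0,0,0],0]]'
python3 -c "
from h import *
s=manip.read_state();print(s['eef_pos'],s['eef_rot'],move(488.7,-252.9,95.5,.188))"
```

```text
clock: 30.45
eef_pos: [488.1, -253.8, 189.9]
eef_rot: [3.141, -0.001, -2.955]
wrist_force: [-0.3, 0.5, -4.1]
finger_gap: 61.8
finger_force: 25.0
clock: 30.65
eef_pos: [489.0, -252.4, 190.4]
eef_rot: [3.141, -0.0, -2.955]
wrist_force: [-0.5, -0.1, -3.8]
finger_gap: 61.8
finger_force: 25.0
[ 489.03072233 -252.4366973   190.40289366] [ 3.14109367e+00 -4.07794951e-04 -2.95496570e+00] (array([ 0.037, -0.044,  9.49 ]), np.float64(-0.016))
```

```bash
python3 -m creep '[[-1,[0,0,0.8],0],[-1,[0,0,2],0],[-1,[0,0,3.6],0],[-1,[0,0,5.2],0],[-1,[0,0,6.8],0],[-1,[0,0,8],0],[-1,[0,0,8.8],0],[-1,[0,0,9.2],0],[-1,[0,0,9.4],0],[-1,[0,0,9.5],0],[-1,[0,0,9.5],0]]'
python3 -m creep '[[-1,[0,0,0.15],0],[-1,[0,0,0.3],0],[-1,[0,0,0.45],0],[-1,[0,0,0.55],0],[-1,[0,0,0.55],0]]'
```

```text
clock: 31.75
eef_pos: [489.2, -252.9, 96.1]
eef_rot: [-3.141, 0.0, -2.955]
wrist_force: [0.0, -0.1, -3.6]
finger_gap: 62.0
finger_force: 25.0
clock: 32.25
eef_pos: [489.0, -252.8, 90.1]
eef_rot: [3.141, -0.0, -2.955]
wrist_force: [0.1, -0.6, -4.2]
finger_gap: 61.8
finger_force: 25.0
```

```bash
python3 -m creep '[[-1,[0,0,0.05],0],[-1,[0,0,0.1],0],[-1,[0,0,0.15],0],[-1,[0,0,0.15],0]]'
python3 -m creep '[[-0.2,[0,0,0],0],[0.2,[0,0,0],0],[0.6,[0,0,0],0],[1,[0,0,0],0],[1,[0,0,0],0],[1,[0,0,0],0],[1,[0,0,-2],0],[1,[0,0,-5],0],[1,[0,0,-9],0],[1,[0,0,-13],0],[1,[0,0,-14],0],[1,[0,0,-14],0]]'
python3 - <<'E'
from h import *
p,im=shot("wrist"); q,t=shot("scene")
cv2.imwrite("pics/w7.png",np.vstack([im[60:300,60:460],t[130:290,112:]]))
E
```

```text
clock: 32.65
eef_pos: [489.1, -252.8, 89.3]
eef_rot: [-3.141, 0.0, -2.955]
wrist_force: [-2.7, 1.1, 4.6]
finger_gap: 61.9
finger_force: 25.0
clock: 33.85
eef_pos: [489.4, -253.0, 230.0]
eef_rot: [-3.14, 0.002, -2.955]
wrist_force: [-0.5, 0.4, -0.6]
finger_gap: 93.8
finger_force: 0.0
```

View pics/w7.png

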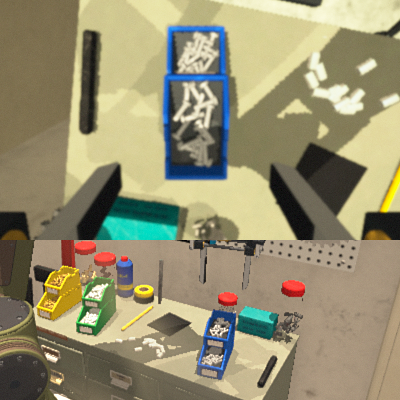

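All three bins are on their own colours, front over front. Contact came at the seated height each time, the mat is clear and the bystanders have not moved.

```bash
python3 -c "
from cell import manip
print(manip.sign_off())"
```

```text
the job is handed in; nothing more can be done
None
```

The job is handed in at about 34 s: each small bin sits fully down on the reserve bin of its own colour, front over front, with no spills seen and nothing else moved.

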